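# Pack three clock-plate blanks for drilling

### The arm

A 6-joint arm with a two-finger parallel gripper is mounted at the origin on the work surface. World frame = base frame: x ahead of the robot, y to its left, z up, the work surface at z = 0. Lengths are in m, angles in rad, forces in N, time in s.
With the tool pointing down it reaches from about 0.35 to 0.775 m from the base axis. Payload 7.3 kg.
Tool frame: the origin (TCP) lies between the finger pads, 19 mm behind the fingertips; this is the grasp point; z points along the fingers, y is the line along which they close (so a half turn about z gives the same grasp; the last joint's range is limited). The gripper opens to 92 mm and grips with 3 to 60 N. Pads are 19 mm wide; open, the fingers measure 130 mm over their backs; the gripper's body (75 mm by 190 mm) begins 47 mm behind the grasp point.
Start: joints at [-1.262, 0.342, 1.524, -0, 1.275, -0.146], TCP at [0.231, -0.472, 0.246] pointing down, gripper open.
Joint ranges: [-2.53, 2.53], [-0.77, 2.02], [0.04, 2.7], [-1, 4.14], [0.28, 2.66], [-3.11, 3.11]. Speed limits (rad/s): [2.57, 2.57, 3.14, 3.14, 3.14, 3.14].

### API

Orientations are given as a rotation vector (axis times angle).
In Python, from workcell import * gives the robot as it stands.
- The arm moves only by the shell command python3 -m pendant 'ROWS' [FORCE]. ROWS is JSON, a list that holds one entry, the list of rows, each a list of 7 numbers: the shift along the tool's x, y, z in m, then the turn, a rotation vector about the tool's x, y, z in rad, then the opening, from -1 (shut) to 1 (fully open). In form: [[[x, y, z, ax, ay, az, hand], ...]]. A call has 1 to 10 rows; each row is the pose to reach, as a shift and turn from the pose commanded when the call began, along the tool's axes at that moment; what a row does not reach only later rows make up. A row lasts 1/8 s, in which the tool goes at most 62.5 mm and 10.7 degrees, less where a joint would pass 70% of its speed; a pose out of reach is approached as far as the arm can. A call with a gripper value outside its range is refused whole. The fingers move at their own pace and stop on an object; FORCE is the grip in N (left out, the last holds). Time passes only in rows, so rows that repeat a pose let the fingers close. It gives the time, the measured TCP pose, the force, the opening and the grip force at its end, in the units of the state.
- get_obs(): the state, without advancing time (a new reading comes with each control period).
- snapshot(name): name is "scene" or "top" or "wrist"; returns the picture (400x640x3 uint8, red, green, blue); there is no depth.
- camera_model(name): a dict with "intrinsics" (3x3 intrinsics, pixels), "world_to_cam" (4x4, takes a point from world to camera coordinates). Camera axes: x right, y down, z forward; pixel columns grow to the right and rows downward; lengths in m; the calibration is good to about 2 mm. A picture is of the moment at which its call begins: read the wrist's pose just before it. camera_model takes no time and is no camera call; for the wrist camera it gives the pose at the moment of the call.
- sign_off(): hands the job in; it is judged then, once.
The state is a dict: "time": time; "q": joint angles; "joint_vel": joint speeds; "tau": joint torques, N m; "tool_pos": TCP position; "tcp_rot": TCP orientation; "wrist_force": force on the tool from outside, world axes, zero at the start; "wrist_torque": the same for the moment, N m; "finger_gap": opening from 0.0 (shut) to 1.0 (fully open); "grip_force": force on a finger pad.
Only numpy, scipy, OpenCV 4.12 (cv2) and the standard library are available. Lean on these libraries where they do the work, as an engineer would, in place of code of your own. Each camera call takes 0.05 s, during which the arm holds its last target. There are 200 camera calls.

### The job

Stack the three rectangular brass blanks, two from the sloping chute and one from the bench, flat on the wooden drilling block of the jig as one square pile, every edge flush with the block and with the blanks below. Lay each one down rather than dropping it. Then turn the wing nut clockwise to swing the keeper bar fully across the top of the finished pile, let go, and leave the other parts on the bench where they are.

Things in the scene. Friction and masses are not known exactly. Their poses are not given: they have to be found in the camera images.
- blank_a: plain brass blank, 90 x 56 x 7 mm, about 0.3 kg; origin at the centre of its underside, x along its length, y across its width, z its thickness. On the galvanized chute, its lower 56 mm edge against the chute's 11 mm high foot lip
- blank_b: plain brass blank, 90 x 56 x 7 mm, about 0.3 kg; origin at the centre of its underside, x along its length, y across its width, z its thickness. On the same chute beside blank_a, at least 45 mm apart, likewise against the lip
- blank_c: plain brass blank, 90 x 56 x 7 mm, about 0.3 kg; origin at the centre of its underside, x along its length, y across its width, z its thickness. Lies flat on the bench
- chute: fixed chute; origin on the bench below the middle of its foot, x up the chute. Its floor starts 85 mm above the bench and slopes up along x at 32 degrees for 260 mm; side flanges 19 mm high at y = -135 and +135 mm. The open tin bin below the foot is 55 mm high
- block_top (a point): centre of the top face of the jig's fixed maple drilling block, 24 mm above the bench; the face is 90 x 56 mm like the blanks, x along its length, z up. The block stands 14 mm above a 165 x 100 mm base board; the keeper's post stands 78 mm from here towards -x of this frame
- wing (a point): middle of the steel wing nut, on the keeper's vertical axis 81 mm above the bench, a good height for the TCP. Wing 36 mm long along this frame's x, 9 mm thick along y, 60 to 86 mm above the bench. The keeper bar fixed to it reaches 102 mm along this +x, 16 mm wide, 50 to 55 mm above the bench: 5 mm over the finished pile
- keeper (a joint): angle of keeper bar and wing nut together, rad, grows clockwise seen from above; at 0 the bar points to +y of the block's frame, off the pile; at 1.57 it lies along the middle of the pile (stop at 1.65). It starts near 0 and stays where it is left
- count_wheel: bystander: round brass count wheel, 82 mm across, 5 mm thick, flat on the bench; origin at the centre of its underside
- hammer_tail: bystander: bent dark steel bar about 110 mm long, 10 mm wide, lying on the bench
- door_knob: bystander: small turned maple knob, 36 mm across, 40 mm high, standing on the bench
- jar: bystander: green glass jar with a lid, 64 mm across, 85 mm high
- screwdriver: bystander: screwdriver lying on the bench
- bob_weight: bystander: dark steel cylinder 48 mm across, 45 mm high, standing on the bench
Not all that is in view belongs to the job. Leave any green or orange look-alike of the blank_b alone.

How it is judged:
On the way, in this order (a step that is already met when the one before it is completed fails the run):
1. one blank lies square on the block, let go (((horizontal distance between blank_a and block_top below 0.006 m and angle between the x axis of blank_a and the x axis of block_top, either way round below 0.09 rad and angle between blank_a's own z axis and vertical below 0.06 rad and height (world z) of blank_a between 0.02 and 0.042 m and contact force between the fingers and blank_a below 0.1 N and linear speed of blank_a below 0.03 m/s) or (horizontal distance between blank_b and block_top below 0.006 m and angle between the x axis of blank_b and the x axis of block_top, either way round below 0.09 rad and angle between blank_b's own z axis and vertical below 0.06 rad and height (world z) of blank_b between 0.02 and 0.042 m and contact force between the fingers and blank_b below 0.1 N and linear speed of blank_b below 0.03 m/s) or (horizontal distance between blank_c and block_top below 0.006 m and angle between the x axis of blank_c and the x axis of block_top, either way round below 0.09 rad and angle between blank_c's own z axis and vertical below 0.06 rad and height (world z) of blank_c between 0.02 and 0.042 m and contact force between the fingers and blank_c below 0.1 N and linear speed of blank_c below 0.03 m/s))), for 0.1 s.
2. two blanks lie square on the block, let go (((horizontal distance between each of blank_a, blank_b and block_top below 0.006 m and angle between the x axis of each of blank_a, blank_b and the x axis of block_top, either way round below 0.09 rad and angle between each of blank_a, blank_b's own z axis and vertical below 0.06 rad and height (world z) of blank_a between 0.02 and 0.042 m and height (world z) of blank_b between 0.02 and 0.042 m and horizontal distance between blank_a and blank_b below 0.006 m and contact force between the fingers and blank_a below 0.1 N and contact force between the fingers and blank_b below 0.1 N and linear speed of each of blank_a, blank_b below 0.03 m/s) or (horizontal distance between each of blank_a, blank_c and block_top below 0.006 m and angle between the x axis of each of blank_a, blank_c and the x axis of block_top, either way round below 0.09 rad and angle between each of blank_a, blank_c's own z axis and vertical below 0.06 rad and height (world z) of blank_a between 0.02 and 0.042 m and height (world z) of blank_c between 0.02 and 0.042 m and horizontal distance between blank_a and blank_c below 0.006 m and contact force between the fingers and blank_a below 0.1 N and contact force between the fingers and blank_c below 0.1 N and linear speed of each of blank_a, blank_c below 0.03 m/s) or (horizontal distance between each of blank_b, blank_c and block_top below 0.006 m and angle between the x axis of each of blank_b, blank_c and the x axis of block_top, either way round below 0.09 rad and angle between each of blank_b, blank_c's own z axis and vertical below 0.06 rad and height (world z) of blank_b between 0.02 and 0.042 m and height (world z) of blank_c between 0.02 and 0.042 m and horizontal distance between blank_b and blank_c below 0.006 m and contact force between the fingers and blank_b below 0.1 N and contact force between the fingers and blank_c below 0.1 N and linear speed of each of blank_b, blank_c below 0.03 m/s))), for 0.1 s.
3. all three blanks lie in a square pile on the block, let go, the keeper not yet across (horizontal distance between each of blank_a, blank_b, blank_c and block_top below 0.006 m and angle between the x axis of each of blank_a, blank_b, blank_c and the x axis of block_top, either way round below 0.09 rad and angle between each of blank_a, blank_b, blank_c's own z axis and vertical below 0.06 rad and height (world z) of blank_a between 0.02 and 0.042 m and height (world z) of blank_b between 0.02 and 0.042 m and height (world z) of blank_c between 0.02 and 0.042 m and horizontal distance between blank_a and blank_b below 0.006 m and horizontal distance between each of blank_a, blank_b and blank_c below 0.006 m and contact force between the fingers and blank_a below 0.1 N and contact force between the fingers and blank_b below 0.1 N and contact force between the fingers and blank_c below 0.1 N and linear speed of each of blank_a, blank_b, blank_c below 0.03 m/s and value of joint keeper below 1 rad), for 0.1 s.
4. the keeper lies across the pile (value of joint keeper above 1.35 rad and horizontal distance between each of blank_a, blank_b, blank_c and block_top below 0.006 m and angle between the x axis of each of blank_a, blank_b, blank_c and the x axis of block_top, either way round below 0.09 rad and angle between each of blank_a, blank_b, blank_c's own z axis and vertical below 0.06 rad and height (world z) of blank_a between 0.02 and 0.042 m and height (world z) of blank_b between 0.02 and 0.042 m and height (world z) of blank_c between 0.02 and 0.042 m and horizontal distance between blank_a and blank_b below 0.006 m and horizontal distance between each of blank_a, blank_b and blank_c below 0.006 m and contact force between the fingers and blank_a below 0.1 N and contact force between the fingers and blank_b below 0.1 N and contact force between the fingers and blank_c below 0.1 N and linear speed of each of blank_a, blank_b, blank_c below 0.03 m/s), for 0.1 s.
At the end, for the whole second after the job is handed in: All three blanks rest flat (within 3.4 degrees) in one pile on the block, their centres within 6 mm of the block's centre and of one another and their sides within 5 degrees of the block's, released and at rest; the keeper bar is turned across the pile to at least 1.35 rad and at rest (all of step 4 and velocity of joint keeper below 0.05 rad/s); the robot touches nothing.
It fails at once if a blank is dropped (falls faster than 0.6 m/s with no finger on it, that is from more than about 18 mm) ((linear speed of blank_a above 0.6 m/s and contact force between the fingers and blank_a below 0.01 N) or (linear speed of blank_b above 0.6 m/s and contact force between the fingers and blank_b below 0.01 N) or (linear speed of blank_c above 0.6 m/s and contact force between the fingers and blank_c below 0.01 N)).
It fails at once if a bystander (count wheel, hammer tail, door knob, jar, screwdriver, bob weight) is pushed more than 30 mm from its place (distance of any of count_wheel, hammer_tail, door_knob, jar, screwdriver, bob_weight from where it was at the start of the episode above 0.03 m).
It also fails if it takes over 72 s, if anything falls off the work surface, if the arm or the gripper's body presses on something with over 40 N, if the wrist force passes 120 N, or if a joint passes its speed limit or range.

## Working session

There is one attempt and no reset: what is moved stays moved. The work goes in short steps, Python scripts to look and compute and a shell command to move; the robot and the scene stay as the last step left them, time stands still between calls to the robot, and variables do not carry over. Pictures are saved under pics/ and viewed, at most 10 in all, crops included, and the job is handed in when it is done.

```bash
ls; mkdir -p pics; python3 - <<'E'
from workcell import *
import cv2,numpy as np
np.set_printoptions(precision=4,suppress=True)
for n in("scene","top"):
    im=snapshot(n); cv2.imwrite(f"pics/{n}0.png",im[:,:,::-1]); m=camera_model(n); print(m)
o=get_obs();print(o)
E
```

```text
pics
{'intrinsics': array([[406.2048,   0.    , 314.1951],
       [  0.    , 406.2048, 203.6828],
       [  0.    ,   0.    ,   1.    ]]), 'world_to_cam': array([[-0.8222,  0.5691,  0.0095,  0.472 ],
       [ 0.3075,  0.4583, -0.8339, -0.061 ],
       [-0.4789, -0.6827, -0.5518,  1.5007],
       [ 0.    ,  0.    ,  0.    ,  1.    ]])}
{'intrinsics': array([[490.8887,   0.    , 316.8864],
       [  0.    , 490.8887, 198.8799],
       [  0.    ,   0.    ,   1.    ]]), 'world_to_cam': array([[-0.0234, -0.9997,  0.0096, -0.0547],
       [-0.9807,  0.0211, -0.1942,  0.5465],
       [ 0.194 , -0.0139, -0.9809,  1.571 ],
       [ 0.    ,  0.    ,  0.    ,  1.    ]])}
{'time': 0.1, 'q': array([-1.262 ,  0.3426,  1.5249, -0.    ,  1.2754, -0.146 ]), 'joint_vel': array([-0.0011, -0.0015, -0.0019,  0.0001,  0.0015,  0.0014]), 'tau': array([  0.0017, -43.2005, -24.4694,   0.0719,   0.0526,  -0.0001]), 'tool_pos': array([ 0.2305, -0.4713,  0.2449]), 'tcp_rot': array([-3.0594, -0.708 ,  0.0002]), 'wrist_force': array([-0.3148,  0.272 , -0.2518]), 'wrist_torque': array([ 0.0253,  0.0357, -0.0398]), 'grip_force': 0.0, 'finger_gap': 0.9967697077421589}
```

View pics/scene0.png

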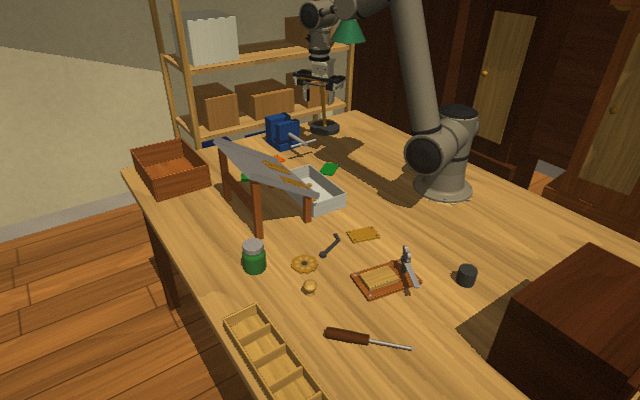

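View pics/top0.png

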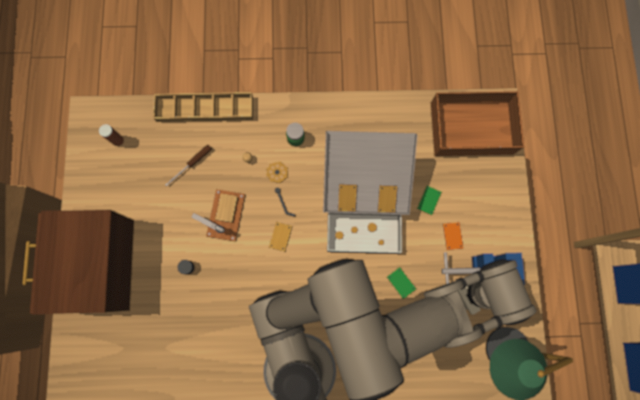

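The scene view shows blanks on the chute at about (285,175) and (295,185), the bench blank at (363,235), and the jig at (388,278). In the top view the brass-coloured candidates are (347,197) and (388,197) on the chute and (281,236) on the bench. The look-alikes are green at (430,200) and (402,283) and orange at (453,236), and I'll leave those alone. The jig is at (226,212). Next I'll measure and take a confirming crop.

```bash
cat > h.py <<'E'
from workcell import *
import cv2,numpy as np
from scipy.spatial.transform import Rotation as R
np.set_printoptions(precision=4,suppress=True)
def ray(m,px):
    px=np.atleast_2d(px).astype(float);W=m["world_to_cam"];K=m["intrinsics"]
    d=np.c_[px,np.ones(len(px))]@np.linalg.inv(K).T@W[:3,:3]
    return -W[:3,:3].T@W[:3,3],d/np.linalg.norm(d,axis=1)[:,None]
def onz(m,px,z):
    c,d=ray(m,px);return c+d*((z-c[2])/d[:,2])[:,None]
def tri(m1,p1,m2,p2):
    P=[m["intrinsics"]@m["world_to_cam"][:3] for m in(m1,m2)]
    X=cv2.triangulatePoints(P[0],P[1],np.atleast_2d(p1).T.astype(float),np.atleast_2d(p2).T.astype(float))
    return (X[:3]/X[3]).T
def proj(m,X):
    X=np.atleast_2d(X);W=m["world_to_cam"];c=(X@W[:3,:3].T+W[:3,3])@m["intrinsics"].T
    return c[:,:2]/c[:,2:]
def blobs(im,lo,hi,amin=80):
    hsv=cv2.cvtColor(im,cv2.COLOR_RGB2HSV);k=cv2.inRange(hsv,lo,hi)
    k=cv2.morphologyEx(k,cv2.MORPH_OPEN,np.ones((3,3)))
    return [c for c in cv2.findContours(k,cv2.RETR_EXTERNAL,cv2.CHAIN_APPROX_NONE)[0] if cv2.contourArea(c)>amin]
E
python3 - <<'E'
from h import *
for n,pts in(("top",[(347,197),(388,197),(281,236),(226,206),(350,160),(300,300),(260,280)]),("scene",[(363,235),(380,277),(285,180),(300,186),(340,250)])):
    im=cv2.imread(f"pics/{n}0.png")[:,:,::-1].copy();h=cv2.cvtColor(im,cv2.COLOR_RGB2HSV)
    print(n,[(p,h[p[1],p[0]].tolist()) for p in pts])
t=cv2.imread("pics/top0.png")[125:265,185:425];s=cv2.imread("pics/scene0.png")[130:310,210:450]
cv2.imwrite("pics/crop.png",np.vstack([cv2.resize(t,(480,280),interpolation=cv2.INTER_CUBIC),cv2.resize(s,(400,300),interpolation=cv2.INTER_CUBIC)[:, :].copy() if 0 else cv2.resize(s,(480,310),interpolation=cv2.INTER_CUBIC)]))
T=np.eye(4);o=get_obs();T[:3,:3]=R.from_rotvec(o["tcp_rot"]).as_matrix();T[:3,3]=o["tool_pos"];m=camera_model("wrist");print(m["world_to_cam"]@T,m["intrinsics"])
E
```

```text
top [((347, 197), [18, 168, 161]), ((388, 197), [18, 168, 161]), ((281, 236), [18, 168, 188]), ((226, 206), [17, 135, 192]), ((350, 160), [14, 39, 150]), ((300, 300), [18, 66, 104]), ((260, 280), [16, 126, 194])]
scene [((363, 235), [20, 204, 174]), ((380, 277), [18, 163, 194]), ((285, 180), [19, 204, 146]), ((300, 186), [19, 195, 153]), ((340, 250), [17, 158, 191])]
[[-0.0015  1.     -0.0005  0.001 ]
 [-0.9587 -0.0015 -0.2844  0.0354]
 [-0.2844  0.      0.9587  0.1561]
 [ 0.      0.      0.      1.    ]] [[302.0267   0.     320.3193]
 [  0.     302.0267 197.3478]
 [  0.       0.       1.    ]]
```

View pics/crop.png

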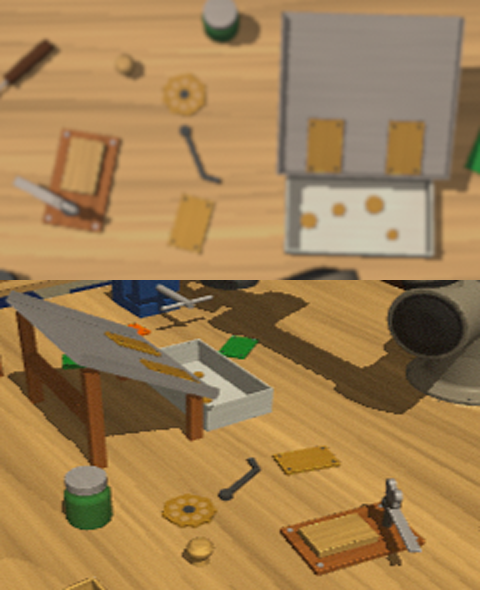

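The crop confirms it. The two brass plates with corner holes on the chute floor, against the lip at top (347,197) and (388,197), are blank_a and blank_b. The brass plate on the bench at (281,236) is blank_c. The green and orange plates are left alone. Next come rough positions from the top and scene views, then close wrist looks.

```bash
python3 - <<'E'
from h import *
M={n:camera_model(n) for n in("top","scene")}
C={}
for n,v in(("top",(14,150,100)),("scene",(15,180,110))):
    im=cv2.imread(f"pics/{n}0.png")[:,:,::-1].copy()
    for c in blobs(im,v,(24,255,255),60):
        r=cv2.minAreaRect(c);
        if 60<cv2.contourArea(c)<1500: print(n,np.round(r[0],1),np.round(r[1],1),round(r[2]),cv2.contourArea(c)); C.setdefault(n,[]).append(np.array(r[0]))
def near(n,p): return min(C[n],key=lambda q:np.hypot(*(q-p)))
for nm,a,b in(("c",(281,236),(363,235)),("l",(347,197),(285,170)),("r",(388,197),(265,158)),("block",(227,207),(380,276))):
    a=near("top",a) if nm!="block" else np.array(a);b=near("scene",b) if nm!="block" else np.array(b)
    print(nm,a,b,tri(M["top"],a,M["scene"],b))
print(onz(M["top"],[(330,214),(409,214)],.085), onz(M["top"],[(235,232),(197,217)],.053),onz(M["top"],[(281,236)],.007),onz(M["top"],[(295,133)],.085),onz(M["top"],[(248,157)],.04),onz(M["top"],[(277,172)],.005))
E
```

```text
top [ 28.6 262.9] [10.8 41.5] 7 158.5
top [280.1 236.3] [16.1 25.8] 16 350.0
top [387.2 198.8] [15.6 24.4] 4 330.0
top [347.1 197.5] [15.4 23.7] 4 322.0
scene [ 37.  346.7] [ 9.2 15.6] 53 68.0
scene [ 72.  331.5] [ 7. 18.] 90 66.0
scene [304.  264.8] [16.9 26.1] 86 130.5
scene [362.7 234.3] [13.1 27.4] 78 281.0
c [280.1226 236.3208] [362.6756 234.3195] [[0.4303 0.058  0.0038]]
l [347.1328 197.5089] [304.0228 264.8198] [[ 0.5701 -0.1613 -0.1975]]
r [387.1706 198.7823] [304.0228 264.8198] [[ 0.5512 -0.3012 -0.2892]]
block [227 207] [380 276] [[0.5289 0.2361 0.0228]]
[[ 0.4884 -0.1076  0.085 ]
 [ 0.4828 -0.3629  0.085 ]] [[0.4409 0.2028 0.053 ]
 [0.4932 0.3276 0.053 ]] [[0.4301 0.0557 0.007 ]] [[0.7643 0.0012 0.085 ]] [[0.6977 0.163  0.04  ]] [[0.6522 0.0676 0.005 ]]
```

```bash
cat >> h.py <<'E'
def Rt(phi,tilt=0):  # tool x along heading phi (deg), z down, tilted about tool y
    return R.from_euler('z',phi,degrees=True).as_matrix()@np.diag([1,-1,-1.])@R.from_euler('y',-tilt,degrees=True).as_matrix()
def to(p,Rd,cmd=None):
    o=get_obs();R0=R.from_rotvec(o["tcp_rot"]).as_matrix()
    p0=o["tool_pos"] if cmd is None else cmd
    s=R0.T@(np.array(p)-p0);t=R.from_matrix(R0.T@Rd).as_rotvec()
    print("shift",s,"turn",t,"rows>=",max(np.linalg.norm(s)/.0625,np.degrees(np.linalg.norm(t))/10.7))
E
python3 - <<'E'
from h import *
print(Rt(0,32)) # z should be (sin32,0,-cos32)
to((.46,.15,.17),Rt(0))
E
```

```text
[[ 0.848   0.     -0.5299]
 [ 0.     -1.      0.    ]
 [-0.5299  0.     -0.848 ]]
shift [ 0.4791 -0.4572  0.0756] turn [-0.0013  0.0001  0.4548] rows>= 10.66464133540899
```

```bash
sed -i "s/'y',-tilt/'y',tilt/" h.py
python3 -m pendant '[[[0.12,-0.114,0,0,0,0.11,1],[0.24,-0.228,0,0,0,0.22,1],[0.36,-0.342,0,0,0,0.34,1],[0.479,-0.457,0.05,0,0,0.455,1],[0.479,-0.457,0.075,0,0,0.455,1],[0.479,-0.457,0.075,0,0,0.455,1],[0.479,-0.457,0.075,0,0,0.455,1],[0.479,-0.457,0.075,0,0,0.455,1],[0.479,-0.457,0.075,0,0,0.455,1],[0.479,-0.457,0.075,0,0,0.455,1]]]' 20
python3 -m pendant '[[[0,0,0,0,0,0,1],[0,0,0,0,0,0,1],[0,0,0,0,0,0,1]]]'
python3 - <<'E'
from h import *
o=get_obs();print(o["time"],o["tool_pos"],o["tcp_rot"],o["q"])
m=camera_model("wrist");im=snapshot("wrist");cv2.imwrite("pics/w1.png",im[:,:,::-1]);np.savez("w1.npz",K=m["intrinsics"],W=m["world_to_cam"])
to((.46,.15,.17),Rt(0))
E
```

```text
time: 1.35
tool_pos: [0.4458, 0.1116, 0.1771]
tcp_rot: [3.141, 0.0, 0.0]
wrist_force: [0.3, -1.7, 0.8]
finger_gap: 0.999
grip_force: 0.0
time: 1.72
tool_pos: [0.4453, 0.1083, 0.1777]
tcp_rot: [3.141, -0.003, -0.0]
wrist_force: [-0.1, -0.6, -0.5]
finger_gap: 1.002
grip_force: 0.0
1.725 [0.4453 0.1083 0.1777] [ 3.1413 -0.0033 -0.    ] [ 0.0713  0.294   1.8015 -0.0003  1.0462  1.6443]
shift [ 0.0145 -0.0418  0.0078] turn [ 0.0002 -0.0002 -0.0024] rows>= 0.718964014172735
```

View pics/w1.png

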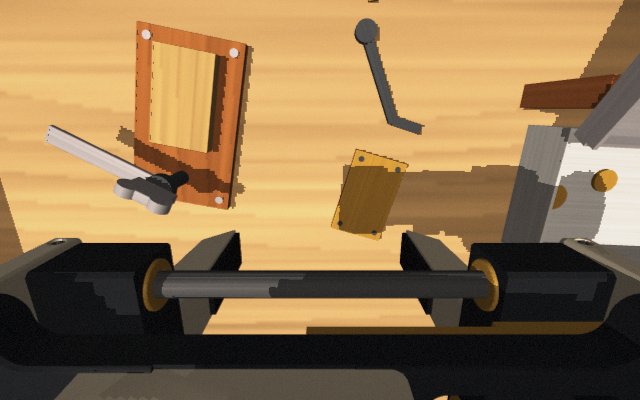

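Wrist view: the block's top face has corners near (158,43), (219,55), (208,152) and (150,140). The wing nut is at (145,193) with the bar running to (50,132). Blank_c has corners near (356,150), (408,164), (381,240) and (331,228). I'll take a second view from a shifted place.

```bash

python3 -m pendant '[[[0,-0.05,0,0,0,0,1],[0,-0.1,0,0,0,0,1],[0,-0.1,0,0,0,0,1],[0,-0.1,0,0,0,0,1],[0,-0.1,0,0,0,0,1]]]' >/dev/null
cat >> h.py <<'E'
class V(dict): pass
def grab(name):
    m=camera_model("wrist");im=snapshot("wrist");cv2.imwrite(f"pics/{name}.png",im[:,:,::-1]);np.savez(f"{name}.npz",K=m["intrinsics"],W=m["world_to_cam"]);return load(name)
def load(name):
    d=np.load(f"{name}.npz");return dict(intrinsics=d["K"],world_to_cam=d["W"]),cv2.imread(f"pics/{name}.png")[:,:,::-1].copy()
def quad(mask,seed):
    """corners of the blob holding seed: lines fitted to the four sides, order clockwise from the top-left"""
    n,l=cv2.connectedComponents(mask); b=(l==l[seed[1],seed[0]]).astype(np.uint8)*255
    c=max(cv2.findContours(b,cv2.RETR_EXTERNAL,cv2.CHAIN_APPROX_NONE)[0],key=cv2.contourArea)
    h=cv2.convexHull(c);
    for e in np.linspace(.01,.2,60):
        q=cv2.approxPolyDP(h,e*cv2.arcLength(h,True),True)[:,0]
        if len(q)==4: break
    q=q.astype(float);P=c[:,0].astype(float);L=[]
    for i in range(4):
        a,d=q[i],q[(i+1)%4]-q[i];n_=np.hypot(*d);d=d/n_;t=(P-a)@d;s=(P-a)@[-d[1],d[0]]
        k=(t>.12*n_)&(t<.88*n_)&(abs(s)<3);vx,vy,x,y=cv2.fitLine(P[k].astype(np.float32),cv2.DIST_HUBER,0,.01,.01).ravel()
        L.append(np.cross([x,y,1],[x+vx,y+vy,1]))
    K=[]
    for i in range(4):
        x=np.cross(L[i-1],L[i]);K.append(x[:2]/x[2])
    K=np.array(K);i=np.argmin(K.sum(1));return np.roll(K,-i,0),cv2.contourArea(c)
E
python3 - <<'E'
from h import *
grab("w2")
m,im=load("w1");h=cv2.cvtColor(im,cv2.COLOR_RGB2HSV)
for p in[(170,100),(200,100),(165,50),(155,130),(215,80),(145,100),(235,100),(190,35),(180,165),(370,190),(380,160),(345,225),(320,180),(420,180),(290,150),(300,60),(345,190)]: print(p,h[p[1],p[0]],end=';')
print(get_obs()["tool_pos"])
E
```

```text
(170, 100) [ 20 136 237];(200, 100) [ 19 138 232];(165, 50) [ 19 140 233];(155, 130) [ 19 137 237];(215, 80) [ 15 161  57];(145, 100) [ 12 185 201];(235, 100) [ 12 186 185];(190, 35) [ 12 187 205];(180, 165) [ 12 203  89];(370, 190) [ 17 183 120];(380, 160) [ 19 190 221];(345, 225) [ 17 186 115];(320, 180) [ 19 127 237];(420, 180) [ 15 141 136];(290, 150) [ 18 126 235];(300, 60) [ 18 124 238];(345, 190) [ 16 183 117];[0.4458 0.2082 0.1777]
```

View pics/w2.png

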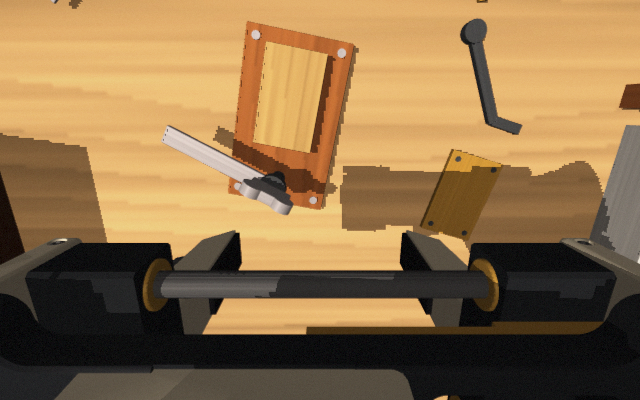

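The second view shows the same things shifted: block corners near (265,41), (328,54), (315,152) and (254,140), and blank_c near (455,150), (503,165), (470,240) and (421,225). The bar end is at (167,130) and the wing at (265,195).

```bash
cat >> h.py <<'E'
def brass(im,smin=165): 
    h=cv2.cvtColor(im,cv2.COLOR_RGB2HSV);k=cv2.inRange(h,(14,smin,70),(25,255,255));return cv2.morphologyEx(k,cv2.MORPH_CLOSE,np.ones((5,5)))
def maple(im):
    h=cv2.cvtColor(im,cv2.COLOR_RGB2HSV);k=cv2.inRange(h,(15,90,140),(25,165,255));return cv2.morphologyEx(k,cv2.MORPH_OPEN,np.ones((3,3)))
def rep(nm,X):
    e=np.roll(X,-1,0)-X;print(nm,"centre",X.mean(0),"sides",np.linalg.norm(e,axis=1),"z",X[:,2])
    L=e[0]-e[2];W=e[1]-e[3]
    a=L if np.linalg.norm(L)>np.linalg.norm(W) else W
    print("  long heading deg",np.degrees(np.arctan2(a[1],a[0])))
E
python3 - <<'E'
from h import *
m1,i1=load("w1");m2,i2=load("w2")
for nm,f,s1,s2,z in(("c",brass,(370,200),(460,200),.007),("block",maple,(180,100),(290,100),.024)):
    q1,a1=quad(f(i1),s1);q2,a2=quad(f(i2),s2);print(q1.round(1).tolist(),q2.round(1).tolist(),a1,a2)
    rep(nm,tri(m1,q1,m2,q2));rep(" w1",onz(m1,q1,z));rep(" w2",onz(m2,q2,z))
E
```

```text
[[356.1, 148.7], [406.5, 164.0], [377.8, 239.7], [330.3, 226.1]] [[451.6, 148.8], [502.8, 164.5], [466.9, 239.5], [419.8, 226.6]] 4136.0 4228.5
c centre [0.4316 0.0592 0.0046] sides [0.0547 0.0889 0.0552 0.0897] z [0.0005 0.0073 0.0067 0.0037]
  long heading deg 163.08290892902141
 w1 centre [0.4323 0.0594 0.007 ] sides [0.0552 0.0891 0.0557 0.0887] z [0.007 0.007 0.007 0.007]
  long heading deg 163.19173192415624
 w2 centre [0.4321 0.0602 0.007 ] sides [0.0575 0.0885 0.0563 0.0889] z [0.007 0.007 0.007 0.007]
  long heading deg 163.39748716063352
[[152.2, 40.7], [214.6, 53.7], [206.1, 151.9], [149.2, 141.4]] [[265.9, 41.0], [326.9, 54.0], [309.0, 152.2], [252.9, 141.6]] 6004.0 6008.5
block centre [0.5311 0.2386 0.0238] sides [0.0547 0.0887 0.0548 0.0891] z [0.024  0.0238 0.024  0.0233]
  long heading deg 168.79811676483047
 w1 centre [0.5312 0.2385 0.024 ] sides [0.0548 0.0886 0.0545 0.089 ] z [0.024 0.024 0.024 0.024]
  long heading deg 168.8946219952613
 w2 centre [0.531  0.2386 0.024 ] sides [0.0547 0.0887 0.0547 0.0889] z [0.024 0.024 0.024 0.024]
  long heading deg 168.84186371739136
```

```bash
python3 - <<'E'
from h import *
to((.432,.0597,.06),Rt(-16.8));print(get_obs()["q"])
E
```

```text
shift [-0.0134  0.1485  0.1177] turn [ 0.0002 -0.0001  0.2909] rows>= 3.039325513973526
[ 0.2812  0.3511  1.7148 -0.0003  1.0757  1.8544]
```

```bash

python3 -m pendant '[[[-0.0134,0.06,0,0,0,0.15,1],[-0.0134,0.11,0.03,0,0,0.291,1],[-0.0134,0.1485,0.07,0,0,0.291,1],[-0.0134,0.1485,0.1177,0,0,0.291,1],[-0.0134,0.1485,0.1177,0,0,0.291,1],[-0.0134,0.1485,0.1177,0,0,0.291,1],[-0.0134,0.1485,0.1177,0,0,0.291,1]]]'
python3 - <<'E'
from h import *
to((.432,.0597,.020),Rt(-16.8));print(get_obs()["q"])
E
```

```text
time: 3.32
tool_pos: [0.4334, 0.0612, 0.0616]
tcp_rot: [-3.108, 0.455, -0.006]
wrist_force: [1.0, -0.3, -0.6]
finger_gap: 0.999
grip_force: 0.0
shift [-0.001   0.0019  0.0416] turn [-0.0008 -0.0036  0.0027] rows>= 0.6663574208750256
[-0.035   0.4461  1.9878 -0.0001  0.704   1.8264]
```

```bash

python3 -m pendant '[[[0,0.001,0.02,0,0,0,1],[0,0.001,0.04,0,0,0,1],[0,0.001,0.04,0,0,0,1],[0,0.001,0.04,0,0,0,1]]]' 30
python3 - <<'E'
from h import *
to((.432,.0597,.020),Rt(-16.8))
E
```

```text
time: 3.82
tool_pos: [0.4324, 0.0602, 0.0209]
tcp_rot: [-3.108, 0.455, -0.002]
wrist_force: [0.5, 0.2, -0.4]
finger_gap: 1.005
grip_force: 0.0
shift [-0.0002  0.0006  0.0009] turn [-0.0003 -0.0015  0.0025] rows>= 0.01856040130427718
```

```bash

python3 -m pendant '[[[0,0,0.0007,0,0,0,0],[0,0,0.0007,0,0,0,-0.5],[0,0,0.0007,0,0,0,-1],[0,0,0.0007,0,0,0,-1],[0,0,0.0007,0,0,0,-1],[0,0,0.0007,0,0,0,-1],[0,0,0.0007,0,0,0,-1]]]' 30
python3 -m pendant '[[[0,0,-0.03,0,0,0,-1],[0,0,-0.07,0,0,0,-1],[0,0,-0.07,0,0,0,-1],[0,0,-0.07,0,0,0,-1]]]'
python3 - <<'E'
from h import *
grab("w3");to((.531,.2386,.0875),Rt(-11.1))
E
```

```text
time: 4.7
tool_pos: [0.4317, 0.0598, 0.0192]
tcp_rot: [3.108, -0.456, -0.0]
wrist_force: [-2.1, -3.3, 4.0]
finger_gap: 0.604
grip_force: 30.0
time: 5.2
tool_pos: [0.4312, 0.0602, 0.0883]
tcp_rot: [-3.108, 0.456, 0.002]
wrist_force: [0.0, -0.3, -3.7]
finger_gap: 0.605
grip_force: 30.0
shift [ 0.0446 -0.1997  0.0003] turn [ 0.0004  0.0023 -0.0975] rows>= 3.273400234845719
```

View pics/w3.png

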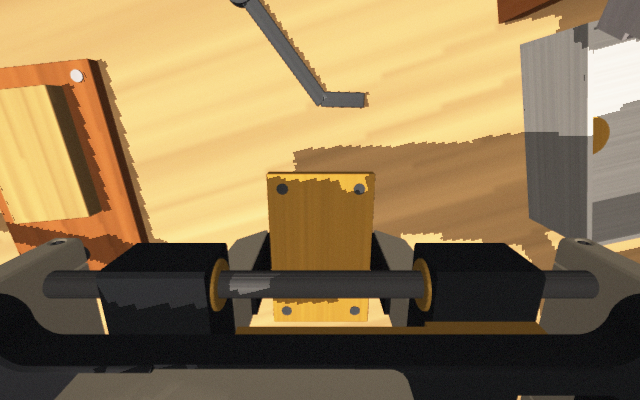

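Blank_c is held centrally between the pads, with holes at (282,189), (359,189), (287,310) and (355,310). I'll check its offset in the hand from the holes.

```bash
cat >> h.py <<'E'
def intool(px,ztool):
    o=get_obs();m=camera_model("wrist");T=np.eye(4);T[:3,:3]=R.from_rotvec(o["tcp_rot"]).as_matrix();T[:3,3]=o["tool_pos"]
    return onz(dict(intrinsics=m["intrinsics"],world_to_cam=m["world_to_cam"]@T),px,ztool)
E
python3 - <<'E'
from h import *
X=intool([(282,189),(359,189),(355,310),(287,310)],.0122);print(X,X.mean(0))
print(intool([(320,172),(320,178),(320,321)],.0122))
E
```

```text
[[ 0.0369 -0.0216  0.0122]
 [ 0.0368  0.0185  0.0122]
 [-0.037   0.0187  0.0122]
 [-0.0369 -0.0214  0.0122]] [-0.     -0.0014  0.0122]
[[ 0.0458 -0.0018  0.0122]
 [ 0.0427 -0.0018  0.0122]
 [-0.0446 -0.0019  0.0122]]
```

```bash

python3 -m pendant '[[[0.045,-0.03,-0.01,0,0,0,-1],[0.045,-0.09,-0.01,0,0,-0.05,-1],[0.045,-0.15,-0.01,0,0,-0.0975,-1],[0.045,-0.199,0,0,0,-0.0975,-1],[0.045,-0.199,0.01,0,0,-0.0975,-1],[0.045,-0.199,0.01,0,0,-0.0975,-1],[0.045,-0.199,0.01,0,0,-0.0975,-1],[0.045,-0.199,0.01,0,0,-0.0975,-1],[0.045,-0.199,0.01,0,0,-0.0975,-1]]]'
python3 - <<'E'
from h import *
to((.531,.2377,.0442),Rt(-11.1))
E
```

```text
time: 6.38
tool_pos: [0.5324, 0.2371, 0.0796]
tcp_rot: [-3.127, 0.305, -0.001]
wrist_force: [0.2, -0.7, -3.4]
finger_gap: 0.607
grip_force: 30.0
shift [-0.0015 -0.0003  0.0354] turn [-0.0003 -0.0007 -0.001 ] rows>= 0.567499639653485
```

```bash

python3 -m pendant '[[[-0.0015,0,0.015,0,0,0,-1],[-0.0015,0,0.027,0,0,0,-1],[-0.0015,0,0.032,0,0,0,-1],[-0.0015,0,0.0345,0,0,0,-1],[-0.0015,0,0.0355,0,0,0,-1],[-0.0015,0,0.0355,0,0,0,-1],[-0.0015,0,0.0355,0,0,0,-1]]]'
```

```text
time: 7.25
tool_pos: [0.5308, 0.2381, 0.0439]
tcp_rot: [-3.127, 0.304, -0.001]
wrist_force: [0.1, -0.2, -2.5]
finger_gap: 0.605
grip_force: 30.0
```

```bash

python3 -m pendant '[[[0,0,0.0006,0,0,0,-1],[0,0,0.0006,0,0,0,-1],[0,0,0.0006,0,0,0,0.6],[0,0,0.0006,0,0,0,0.6],[0,0,0.0006,0,0,0,0.6],[0,0,0,0,0,0,0.6]]]'
python3 -m pendant '[[[0,0,-0.03,0,0,0,1],[-0.05,0,-0.09,0,0,0,1],[-0.08,0,-0.13,0,0,0,1],[-0.08,0,-0.13,0,0,0,1],[-0.08,0,-0.13,0,0,0,1],[-0.08,0,-0.13,0,0,0,1]]]'
python3 - <<'E'
from h import *
grab("w4");print(get_obs()["tool_pos"])
E
```

```text
time: 8.0
tool_pos: [0.5306, 0.238, 0.0437]
tcp_rot: [3.127, -0.304, 0.0]
wrist_force: [-0.6, -0.3, -0.1]
finger_gap: 0.799
grip_force: 0.0
time: 8.75
tool_pos: [0.4522, 0.253, 0.1723]
tcp_rot: [3.126, -0.305, -0.003]
wrist_force: [-0.5, 0.5, -0.6]
finger_gap: 0.999
grip_force: 0.0
[0.4522 0.253  0.1721]
```

View pics/w4.png

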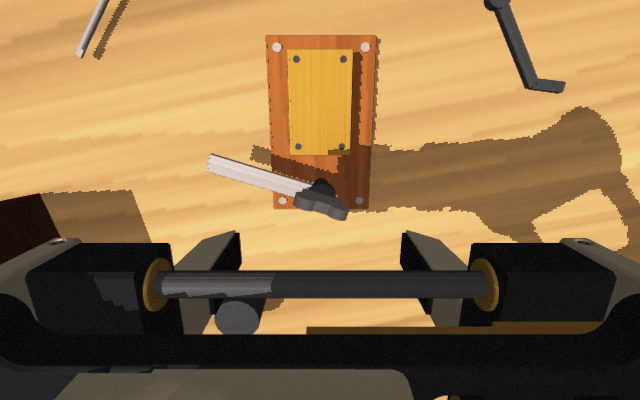

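Blank_c now lies on the block, with corners near (289,50), (353,50), (351,155) and (289,155). The wing is at about (320,202), with the bar to (210,160). I'll check the fit.

```bash
python3 - <<'E'
from h import *
m,im=load("w4");q,a=quad(brass(im),(320,100));print(q.round(1).tolist(),a);rep("c",onz(m,q,.031))
# base board
h=cv2.cvtColor(im,cv2.COLOR_RGB2HSV)
k=cv2.inRange(h,(15,90,140),(25,166,255));
print(h[80,285:293].tolist(),h[80,350:358].tolist(),h[44:54,310].tolist())
E
```

```text
[[286.4, 49.0], [352.5, 49.0], [349.4, 154.0], [289.5, 154.0]] 6616.5
c centre [0.5316 0.2395 0.031 ] sides [0.0559 0.0889 0.0556 0.0889] z [0.031 0.031 0.031 0.031]
  long heading deg 168.7455204308002
[[12, 184, 195], [12, 182, 196], [15, 182, 206], [22, 175, 230], [20, 179, 232], [20, 181, 231], [20, 183, 229], [19, 183, 231]] [[20, 184, 232], [19, 184, 219], [13, 183, 92], [11, 184, 101], [12, 187, 97], [13, 198, 94], [12, 198, 94], [12, 183, 96]] [[12, 183, 204], [12, 184, 204], [12, 179, 206], [13, 186, 202], [13, 185, 204], [17, 190, 201], [19, 185, 226], [19, 181, 228], [19, 189, 225], [19, 184, 227]]
```

```bash
python3 - <<'E'
from h import *
to((.44,-.10,.20),Rt(-1.3,20));to((.432,-.235,.178),Rt(-1.3,32))
E
```

```text
shift [ 0.0562  0.3487 -0.0275] turn [ 0.0313  0.3504 -0.1697] rows>= 5.66836311090732
shift [ 0.0744  0.4827 -0.0053] turn [ 0.0492  0.5593 -0.1668] rows>= 7.814683819211328
```

```bash

python3 -m pendant '[[[0.02,0.06,-0.03,0,0.05,-0.03,1],[0.04,0.12,-0.03,0.01,0.1,-0.06,1],[0.05,0.18,-0.03,0.02,0.2,-0.1,1],[0.06,0.24,-0.03,0.03,0.3,-0.15,1],[0.06,0.3,-0.03,0.03,0.35,-0.17,1],[0.06,0.35,-0.025,0.04,0.42,-0.17,1],[0.07,0.41,-0.02,0.05,0.56,-0.167,1],[0.0744,0.46,-0.005,0.049,0.559,-0.167,1],[0.0744,0.4827,-0.005,0.049,0.559,-0.167,1],[0.0744,0.4827,-0.005,0.049,0.559,-0.167,1]]]'
python3 -m pendant '[[[0,0,0,0,0,0,1],[0,0,0,0,0,0,1],[0,0,0,0,0,0,1]]]'
python3 - <<'E'
from h import *
grab("w5");o=get_obs();print(o["tool_pos"],R.from_rotvec(o["tcp_rot"]).as_matrix(),o["q"])
E
```

```text
time: 10.05
tool_pos: [0.431, -0.2388, 0.1773]
tcp_rot: [3.013, -0.044, 0.865]
wrist_force: [-0.3, -0.0, 0.6]
finger_gap: 1.002
grip_force: 0.0
time: 10.42
tool_pos: [0.4325, -0.2331, 0.1788]
tcp_rot: [3.015, -0.03, 0.867]
wrist_force: [-0.7, -1.0, -0.1]
finger_gap: 0.999
grip_force: 0.0
[ 0.4326 -0.2333  0.1789] [[ 0.8468 -0.0198  0.5316]
 [-0.0171 -0.9998 -0.0099]
 [ 0.5317 -0.0007 -0.8469]] [-0.9153  0.1927  2.1065  0.7906  0.6241  0.0707]
```

View pics/w5.png

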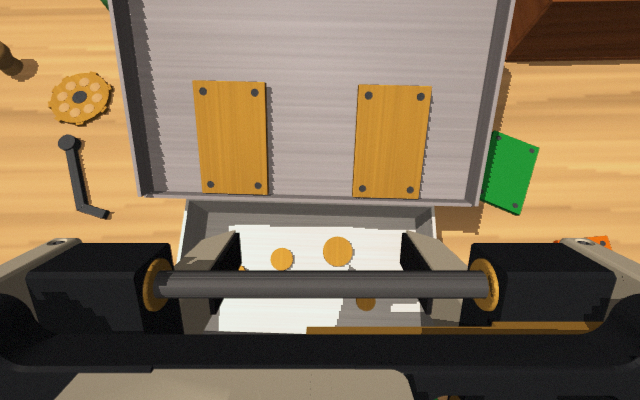

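The two blanks on the chute lie clear of each other and of the flanges. The left one has corners near (193,80), (266,82), (268,195) and (203,193). The right one has corners near (358,85), (431,87), (420,199) and (352,195). The lip runs along row ~198. I'll take a second place for height.

```bash

python3 -m pendant '[[[0,-0.06,0,0,0,0,1],[0,-0.06,0,0,0,0,1],[0,-0.06,0,0,0,0,1],[0,-0.06,0,0,0,0,1]]]' >/dev/null
python3 - <<'E'
from h import *
m2,i2=grab("w6");m1,i1=load("w5")
print(get_obs()["tool_pos"])
d=m2["world_to_cam"]@np.linalg.inv(m1["world_to_cam"])
for nm,s in(("l",(235,140)),("r",(390,140))):
    q1,a1=quad(brass(i1),s); s2=(s[0]+75,s[1]);q2,a2=quad(brass(i2),s2)
    print(q1.round(1).tolist(),q2.round(1).tolist(),a1,a2)
    X=tri(m1,q1,m2,q2);rep(nm,X)
    # tilt of the plane
    u,sv,vt=np.linalg.svd(X-X.mean(0));n=vt[2]*np.sign(vt[2][2]);print("  normal",n,"tilt",np.degrees(np.arccos(n[2])),"resid",sv[2])
E
```

```text
[ 0.4337 -0.1754  0.1789]
[[192.7, 80.6], [264.4, 82.4], [266.8, 193.5], [202.8, 191.7]] [[267.4, 82.0], [338.7, 82.0], [334.3, 193.0], [270.5, 193.0]] 7522.0 7491.0
l centre [ 0.5367 -0.1622  0.115 ] sides [0.0549 0.0887 0.0542 0.0883] z [0.1387 0.1376 0.0914 0.0924]
  long heading deg 177.18968881160708
  normal [-0.5226 -0.0022  0.8526] tilt 31.50959732948162 resid 0.0002281730797071642
[[358.6, 84.7], [430.9, 86.5], [417.4, 197.0], [352.1, 197.0]] [[431.6, 86.0], [505.8, 86.0], [485.0, 197.0], [418.4, 197.0]] 7661.5 7819.5
r centre [ 0.5311 -0.2897  0.1127] sides [0.0547 0.0883 0.055  0.091 ] z [0.1339 0.1394 0.0914 0.0862]
  long heading deg 177.18626007005312
  normal [-0.5249  0.1242  0.842 ] tilt 32.64317664571938 resid 0.0010065504318736713
```

```bash
python3 - <<'E'
from h import *
Rd=Rt(-2.7,32);n=-Rd[:,2]
for nm,t in(("l",(.5367,-.1632,.115)),("r",(.5311,-.2907,.1135))):
    g=np.array(t)+.0135*n;print(nm,g,g+.05*n)
to(np.array((.5367,-.1632,.115))+.0535*n,Rd)
E
```

```text
l [ 0.5296 -0.1629  0.1264] [ 0.5031 -0.1616  0.1689]
r [ 0.524  -0.2904  0.1249] [ 0.4975 -0.2891  0.1674]
shift [ 0.0531 -0.0153  0.0552] turn [-0.0132 -0.0024  0.0205] rows>= 1.2495998347416266
```

```bash

python3 -m pendant '[[[0.02,-0.006,0.02,-0.005,0,0.01,0.6],[0.04,-0.012,0.04,-0.013,-0.002,0.02,0.6],[0.0531,-0.0153,0.055,-0.013,-0.002,0.02,0.6],[0.0531,-0.0153,0.055,-0.013,-0.002,0.02,0.6],[0.0531,-0.0153,0.055,-0.013,-0.002,0.02,0.6],[0.0531,-0.0153,0.055,-0.013,-0.002,0.02,0.6]]]'
python3 - <<'E'
from h import *
to((.5296,-.1629,.1264),Rt(-2.7,32))
m,im=grab("w7");q,a=quad(brass(im),(320,150));print(q,a);X=intool(q,.0535);print(X,X.mean(0))
E
```

```text
time: 11.78
tool_pos: [0.5075, -0.1613, 0.1605]
tcp_rot: [3.007, -0.07, 0.862]
wrist_force: [0.8, -0.0, 1.0]
finger_gap: 0.804
grip_force: 0.0
shift [0.0007 0.0005 0.0407] turn [-0.0005  0.      0.0001] rows>= 0.6514462360123807
[[  0.  -0.]
 [639.  -0.]
 [639. 399.]
 [ -0. 399.]] 254947.0
[[ 0.1356 -0.1796  0.0535]
 [ 0.1352  0.1766  0.0535]
 [-0.1544  0.2632  0.0535]
 [-0.1532 -0.2669  0.0535]] [-0.0092 -0.0017  0.0535]
```

```bash

python3 -m pendant '[[[0.0007,0.0005,0.02,0,0,0,0.6],[0.0007,0.0005,0.036,0,0,0,0.6],[0.0007,0.0005,0.0405,0,0,0,0.6],[0.0007,0.0005,0.0405,0,0,0,0.6],[0.0007,0.0005,0.0405,0,0,0,0.6]]]'
python3 - <<'E'
from h import *
to((.5296,-.1629,.1264),Rt(-2.7,32))
E
```

```text
time: 12.45
tool_pos: [0.53, -0.1626, 0.1269]
tcp_rot: [3.007, -0.069, 0.863]
wrist_force: [-0.3, -0.3, 0.3]
finger_gap: 0.797
grip_force: 0.0
shift [-0.0005  0.0003  0.0002] turn [-0.0006 -0.0005  0.0008] rows>= 0.010604871061993149
```

```bash

python3 -m pendant '[[[0,0,0.0003,0,0,0,-1],[0,0,0.0003,0,0,0,-1],[0,0,0.0003,0,0,0,-1],[0,0,0.0003,0,0,0,-1],[0,0,0.0003,0,0,0,-1]]]' 30
python3 -m pendant '[[[0,0,-0.02,0,0,0,-1],[0,0,-0.05,0,0,0,-1],[0,0,-0.08,0,0,0,-1],[0,0,-0.08,0,0,0,-1],[0,0,-0.08,0,0,0,-1]]]'
python3 - <<'E'
from h import *
m,im=grab("w8");h=cv2.cvtColor(im,cv2.COLOR_RGB2HSV)
print(get_obs()["q"]);to((.45,.0,.18),Rt(-6,10));to((.5303,.2375,.0875),Rt(-11.1))
E
```

```text
time: 13.08
tool_pos: [0.5304, -0.163, 0.1266]
tcp_rot: [3.006, -0.07, 0.863]
wrist_force: [-4.2, -2.2, 5.5]
finger_gap: 0.604
grip_force: 30.8
time: 13.7
tool_pos: [0.4876, -0.16, 0.1929]
tcp_rot: [3.009, -0.069, 0.861]
wrist_force: [0.1, -0.0, -3.4]
finger_gap: 0.606
grip_force: 30.0
[-0.6469  0.177   2.0723  0.6583  0.5131  0.4509]
shift [-0.0449 -0.1581 -0.0127] turn [-0.0232 -0.3818  0.0551] rows>= 2.637037594540251
shift [-0.0351 -0.3988  0.1029] turn [-0.0432 -0.5553  0.144 ] rows>= 6.613284389800328
```

View pics/w8.png

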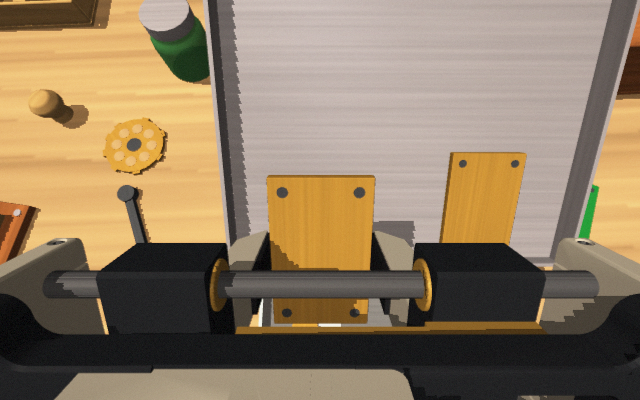

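```bash
python3 - <<'E'
from h import *
X=intool([(282,192),(359,192),(354,313),(287,313)],.0135);print(X.mean(0))
to((.52,.05,.15),Rt(-11.1))
E
```

```text
[-0.0018 -0.0013  0.0135]
shift [-0.0034 -0.2111  0.0486] turn [-0.0432 -0.5553  0.144 ] rows>= 3.4666846113929615
```

```bash

python3 -m pendant '[[[0,-0.05,-0.02,0,0,0,-1],[0,-0.1,0,-0.01,-0.15,0.03,-1],[-0.003,-0.15,0.03,-0.02,-0.3,0.07,-1],[-0.0034,-0.21,0.0486,-0.03,-0.45,0.1,-1],[-0.0034,-0.211,0.0486,-0.043,-0.555,0.144,-1],[-0.0034,-0.211,0.0486,-0.043,-0.555,0.144,-1],[-0.0034,-0.211,0.0486,-0.043,-0.555,0.144,-1],[-0.0034,-0.211,0.0486,-0.043,-0.555,0.144,-1],[-0.0034,-0.211,0.0486,-0.043,-0.555,0.144,-1]]]'
python3 - <<'E'
from h import *
to((.532,.2371,.0855),Rt(-11.1))
E
```

```text
time: 14.88
tool_pos: [0.52, 0.0486, 0.1513]
tcp_rot: [3.126, -0.306, 0.005]
wrist_force: [-0.2, -0.8, -3.4]
finger_gap: 0.604
grip_force: 30.0
shift [-0.025  -0.1873  0.0656] turn [ 0.0007 -0.0031 -0.0015] rows>= 3.1994964782112123
```

```bash

python3 -m pendant '[[[-0.01,-0.06,0,0,-0.003,-0.001,-1],[-0.02,-0.12,0.01,0,-0.003,-0.001,-1],[-0.025,-0.175,0.03,0,-0.003,-0.001,-1],[-0.025,-0.187,0.055,0,-0.003,-0.001,-1],[-0.025,-0.187,0.0655,0,-0.003,-0.001,-1],[-0.025,-0.187,0.0655,0,-0.003,-0.001,-1],[-0.025,-0.187,0.0655,0,-0.003,-0.001,-1],[-0.025,-0.187,0.0655,0,-0.003,-0.001,-1]]]'
python3 - <<'E'
from h import *
to((.532,.2371,.0525),Rt(-11.1))
E
```

```text
time: 15.88
tool_pos: [0.5328, 0.2368, 0.0864]
tcp_rot: [3.126, -0.305, 0.002]
wrist_force: [-1.6, -0.3, -3.5]
finger_gap: 0.605
grip_force: 30.0
shift [-0.0008 -0.0001  0.0339] turn [ 0.0002 -0.0012 -0.0006] rows>= 0.5432583601060532
```

```bash

python3 -m pendant '[[[-0.001,0,0.015,0,-0.001,0,-1],[-0.001,0,0.028,0,-0.001,0,-1],[-0.001,0,0.033,0,-0.001,0,-1],[-0.001,0,0.034,0,-0.001,0,-1],[-0.001,0,0.034,0,-0.001,0,-1],[-0.001,0,0.034,0,-0.001,0,-1]]]'
python3 -m pendant '[[[0,0,0.0005,0,0,0,-1],[0,0,0.001,0,0,0,-1],[0,0,0.001,0,0,0,-1]]]'
```

```text
time: 16.62
tool_pos: [0.5313, 0.2378, 0.0517]
tcp_rot: [3.126, -0.303, -0.001]
wrist_force: [0.3, -0.5, -3.2]
finger_gap: 0.605
grip_force: 30.0
time: 17.0
tool_pos: [0.5312, 0.2377, 0.0504]
tcp_rot: [3.126, -0.303, -0.002]
wrist_force: [0.3, 0.8, -3.4]
finger_gap: 0.603
grip_force: 30.0
```

```bash

python3 -m pendant '[[[0,0,0.0005,0,0,0,-1],[0,0,0.001,0,0,0,-1],[0,0,0.001,0,0,0,-1]]]'
```

```text
time: 17.38
tool_pos: [0.5312, 0.2377, 0.0501]
tcp_rot: [3.126, -0.303, -0.001]
wrist_force: [-1.8, -1.4, 4.4]
finger_gap: 0.603
grip_force: 30.1
```

Contact. I'll release, rise and check.

```bash

python3 -m pendant '[[[0,0,-0.0005,0,0,0,0.3],[0,0,-0.0005,0,0,0,0.6],[0,0,-0.0005,0,0,0,0.6],[0,0,-0.0005,0,0,0,0.6]]]'
python3 -m pendant '[[[0,0,-0.03,0,0,0,0.6],[-0.05,0,-0.09,0,0,0,0.6],[-0.08,0,-0.122,0,0,0,0.6],[-0.08,0,-0.122,0,0,0,0.6],[-0.08,0,-0.122,0,0,0,0.6],[-0.08,0,-0.122,0,0,0,0.6]]]'
python3 - <<'E'
from h import *
m,im=grab("w9");q,a=quad(brass(im),(320,100));print(q.round(1).tolist(),a);rep("2nd",onz(m,q,.038));rep("2nd",onz(m,q,.031))
print(get_obs()["q"]);to((.50,.0,.19),Rt(-8));to((.4975,-.2891,.1674),Rt(-2.7,32))
E
```

```text
time: 17.88
tool_pos: [0.531, 0.2376, 0.0497]
tcp_rot: [3.126, -0.303, -0.003]
wrist_force: [0.5, -0.2, -0.3]
finger_gap: 0.797
grip_force: 0.0
time: 18.62
tool_pos: [0.4529, 0.2526, 0.1705]
tcp_rot: [3.125, -0.304, -0.006]
wrist_force: [0.5, 0.1, -0.1]
finger_gap: 0.798
grip_force: 0.0
[[285.2, 49.0], [353.5, 49.0], [350.2, 158.0], [288.5, 158.0]] 7077.0
2nd centre [0.5302 0.2395 0.038 ] sides [0.0559 0.0897 0.0558 0.0897] z [0.038 0.038 0.038 0.038]
  long heading deg 168.79200419062607
2nd centre [0.5302 0.2395 0.031 ] sides [0.0573 0.092  0.0573 0.092 ] z [0.031 0.031 0.031 0.031]
  long heading deg 168.7920041906261
[ 0.361   0.4063  1.6495 -0.0002  1.09    2.1258]
shift [ 0.0948  0.2388 -0.0193] turn [ 0.0023  0.0036 -0.0543] rows>= 4.123232434697454
shift [0.1482 0.523  0.0038] turn [ 0.043   0.5612 -0.1424] rows>= 8.696823563866728
```

```bash

python3 -m pendant '[[[0.03,0.05,-0.02,0,0.02,-0.03,0.6],[0.06,0.11,-0.03,0,0.06,-0.05,0.6],[0.08,0.17,-0.03,0.01,0.15,-0.08,0.6],[0.1,0.23,-0.03,0.02,0.25,-0.1,0.6],[0.11,0.29,-0.03,0.03,0.35,-0.12,0.6],[0.12,0.35,-0.03,0.03,0.45,-0.14,0.6],[0.13,0.41,-0.03,0.043,0.56,-0.142,0.6],[0.14,0.47,-0.03,0.043,0.561,-0.142,0.6],[0.148,0.523,-0.015,0.043,0.561,-0.142,0.6],[0.148,0.523,0.0,0.043,0.561,-0.142,0.6]]]'
python3 -m pendant '[[[0,0,0,0,0,0,0.6],[0,0,0,0,0,0,0.6],[0,0,0,0,0,0,0.6]]]'
python3 - <<'E'
from h import *
to((.4968,-.2891,.167),Rt(-2.7,32));to((.5235,-.2904,.1244),Rt(-2.7,32))
m,im=grab("w10");k=brass(im);print(k[150:240:20,250:400:30]);q,a=quad(k,(330,200));print(q.tolist(),a);X=intool(q,.0635);print(X,X.mean(0))
E
```

```text
time: 19.92
tool_pos: [0.4972, -0.293, 0.1717]
tcp_rot: [3.004, -0.076, 0.866]
wrist_force: [0.4, 0.1, -0.7]
finger_gap: 0.796
grip_force: 0.0
time: 20.3
tool_pos: [0.4978, -0.2876, 0.1725]
tcp_rot: [3.007, -0.069, 0.866]
wrist_force: [0.8, 0.4, 0.7]
finger_gap: 0.796
grip_force: 0.0
shift [-0.0037  0.0016  0.0041] turn [-0.0019 -0.0021  0.0009] rows>= 0.09267096106011061
shift [-0.0038  0.0017  0.0544] turn [-0.0019 -0.0021  0.0009] rows>= 0.8733446307701092
[[  0   0   0   0   0]
 [  0   0 255 255   0]
 [  0   0 255 255   0]
 [  0   0 255 255   0]
 [  0   0 255 255   0]]
[[283.41906571728555, 162.0], [363.44628644090074, 162.0], [358.5823529161253, 269.0], [286.689258832315, 269.0]] 8084.0
[[ 0.0427 -0.0262  0.0635]
 [ 0.0426  0.0279  0.0635]
 [-0.0386  0.0274  0.0635]
 [-0.0385 -0.0267  0.0635]] [0.0021 0.0006 0.0635]
```

```bash

python3 -m pendant '[[[-0.003,0.0018,0.01,-0.002,-0.002,0.001,0.6],[-0.003,0.0018,0.03,-0.002,-0.002,0.001,0.6],[-0.003,0.0018,0.046,-0.002,-0.002,0.001,0.6],[-0.003,0.0018,0.052,-0.002,-0.002,0.001,0.6],[-0.003,0.0018,0.053,-0.002,-0.002,0.001,0.6],[-0.003,0.0018,0.053,-0.002,-0.002,0.001,0.6]]]'
python3 - <<'E'
from h import *
to((.5235,-.2904,.1244),Rt(-2.7,32))
E
```

```text
time: 21.1
tool_pos: [0.5226, -0.2909, 0.1257]
tcp_rot: [3.007, -0.072, 0.861]
wrist_force: [-5.2, 3.8, 4.0]
finger_gap: 0.796
grip_force: 3.0
shift [ 0.     -0.0005  0.0016] turn [-0.0002  0.0006 -0.0011] rows>= 0.02647927380253083
```

```bash
python3 - <<'E'
from h import *
m,im=grab("w11");k=brass(im);q,a=quad(k,(330,220));print(q.round(1).tolist(),a);print(intool(q,.0125))
for r in(200,240,262): 
    x=np.flatnonzero(k[r]);x=x[(x>200)&(x<440)];print(r,x.min(),x.max())
h=cv2.cvtColor(im,cv2.COLOR_RGB2HSV);print(h[255,200:270:4].tolist());print(h[255,370:440:4].tolist())
o=get_obs();print(o["wrist_force"],o["wrist_torque"],o["grip_force"])
E
```

```text
[[266.1, 172.0], [373.6, 172.0], [368.3, 269.0], [270.9, 269.0]] 9939.0
[[ 0.0464 -0.029   0.0125]
 [ 0.0464  0.0259  0.0125]
 [-0.0093  0.0256  0.0125]
 [-0.0092 -0.0292  0.0125]]
200 267 372
240 270 370
262 271 369
[[5, 25, 113], [10, 32, 183], [18, 60, 166], [18, 62, 165], [18, 63, 166], [21, 59, 165], [18, 61, 167], [18, 65, 168], [20, 63, 171], [19, 62, 161], [20, 38, 20], [120, 48, 16], [0, 255, 4], [0, 93, 11], [135, 23, 22], [10, 34, 111], [5, 28, 109], [3, 28, 109]]
[[17, 93, 99], [11, 27, 188], [7, 28, 191], [9, 26, 185], [0, 0, 18], [160, 43, 18], [140, 38, 20], [20, 70, 22], [18, 54, 85], [19, 61, 168], [19, 58, 163], [19, 60, 165], [20, 61, 168], [19, 60, 166], [18, 60, 165], [20, 61, 164], [18, 63, 166], [10, 31, 187]]
[-5.7624  1.6315  3.6787] [ 0.2469  0.8231 -0.0044] 3.030562740774485
```

Blank is centred between the pads and the fingertips are just resting on the chute floor, so I'll back off slightly and grip.

```bash

python3 -m pendant '[[[0,0,-0.0012,0,0,0,0.6],[0,0,-0.0012,0,0,0,0.6],[0,0,-0.0012,0,0,0,-1],[0,0,-0.0012,0,0,0,-1],[0,0,-0.0012,0,0,0,-1],[0,0,-0.0012,0,0,0,-1],[0,0,-0.0012,0,0,0,-1]]]' 30
python3 -m pendant '[[[0,0,-0.02,0,0,0,-1],[0,0,-0.05,0,0,0,-1],[0,0,-0.08,0,0,0,-1],[0,0,-0.08,0,0,0,-1],[0,0,-0.08,0,0,0,-1]]]'
python3 - <<'E'
from h import *
m,im=grab("w12");h=cv2.cvtColor(im,cv2.COLOR_RGB2HSV)
# dark holes within the blank
roi=np.zeros(im.shape[:2],np.uint8);roi[176:205,268:374]=255;roi[303:318,275:367]=255
k=cv2.bitwise_and(cv2.inRange(h,(0,0,0),(180,255,105)),roi);n,l,s,c=cv2.connectedComponentsWithStats(k)
for i in range(1,n):
    if 20<s[i,4]<300: print(s[i],c[i].round(1))
print(get_obs()["q"]);to((.51,.05,.16),Rt(-11.1))
E
```

```text
time: 22.02
tool_pos: [0.5225, -0.2914, 0.1267]
tcp_rot: [3.006, -0.073, 0.862]
wrist_force: [0.6, 0.1, 0.5]
finger_gap: 0.602
grip_force: 30.0
time: 22.65
tool_pos: [0.4801, -0.2892, 0.1938]
tcp_rot: [3.007, -0.073, 0.861]
wrist_force: [-0.3, 1.1, -3.4]
finger_gap: 0.607
grip_force: 30.0
[277 185  11  10  86] [282.1 189.4]
[354 185  11  10  86] [358.9 189.7]
[281 306  11  10  82] [286.2 310.3]
[349 306  10  10  74] [353.4 310.6]
[-0.8983  0.284   1.9175  0.6923  0.6733  0.228 ]
shift [-0.0065 -0.3401  0.0358] turn [-0.0417 -0.5562  0.1411] rows>= 5.472491774232362
```

```bash

python3 -m pendant '[[[0,-0.06,-0.02,0,0,0,-1],[0,-0.12,-0.01,0,0,0,-1],[0,-0.18,0,-0.01,-0.15,0.03,-1],[-0.003,-0.24,0.015,-0.02,-0.3,0.07,-1],[-0.006,-0.3,0.03,-0.03,-0.45,0.1,-1],[-0.0065,-0.34,0.0358,-0.042,-0.556,0.141,-1],[-0.0065,-0.34,0.0358,-0.042,-0.556,0.141,-1],[-0.0065,-0.34,0.0358,-0.042,-0.556,0.141,-1],[-0.0065,-0.34,0.0358,-0.042,-0.556,0.141,-1],[-0.0065,-0.34,0.0358,-0.042,-0.556,0.141,-1]]]'
python3 - <<'E'
from h import *
to((.5305,.2372,.0955),Rt(-11.1))
E
```

```text
time: 23.95
tool_pos: [0.5098, 0.0484, 0.1606]
tcp_rot: [3.125, -0.306, 0.002]
wrist_force: [0.1, -0.5, -3.6]
finger_gap: 0.606
grip_force: 30.0
shift [-0.0164 -0.1893  0.0648] turn [ 0.0013 -0.0015 -0.0016] rows>= 3.2126264247611
```

```bash

python3 -m pendant '[[[0.01,-0.06,0,0,-0.0015,-0.0015,-1],[0,-0.12,0.01,0.001,-0.0015,-0.0015,-1],[-0.01,-0.175,0.03,0.001,-0.0015,-0.0015,-1],[-0.0164,-0.189,0.055,0.001,-0.0015,-0.0015,-1],[-0.0164,-0.189,0.065,0.001,-0.0015,-0.0015,-1],[-0.0164,-0.189,0.065,0.001,-0.0015,-0.0015,-1],[-0.0164,-0.189,0.065,0.001,-0.0015,-0.0015,-1],[-0.0164,-0.189,0.065,0.001,-0.0015,-0.0015,-1]]]'
python3 - <<'E'
from h import *
to((.5305,.2372,.0585),Rt(-11.1))
E
```

```text
time: 24.95
tool_pos: [0.5314, 0.2372, 0.0966]
tcp_rot: [-3.127, 0.304, -0.003]
wrist_force: [-0.6, -0.1, -2.3]
finger_gap: 0.605
grip_force: 30.0
shift [-0.0009  0.0002  0.0381] turn [-0.0004 -0.0018 -0.0001] rows>= 0.6093715015474193
```

```bash

python3 -m pendant '[[[-0.001,0,0.018,0,-0.002,0,-1],[-0.001,0,0.032,0,-0.002,0,-1],[-0.001,0,0.0365,0,-0.002,0,-1],[-0.001,0,0.0375,0,-0.002,0,-1],[-0.001,0,0.0375,0,-0.002,0,-1],[-0.001,0,0.0375,0,-0.002,0,-1]]]'
python3 -m pendant '[[[0,0,0.0005,0,0,0,-1],[0,0,0.0008,0,0,0,-1],[0,0,0.0008,0,0,0,-1]]]'
```

```text
time: 25.7
tool_pos: [0.5298, 0.2383, 0.0584]
tcp_rot: [-3.127, 0.302, 0.002]
wrist_force: [0.6, -0.5, -1.8]
finger_gap: 0.605
grip_force: 30.0
time: 26.08
tool_pos: [0.5298, 0.2383, 0.058]
tcp_rot: [-3.127, 0.302, 0.002]
wrist_force: [-1.6, -0.4, 5.8]
finger_gap: 0.607
grip_force: 30.0
```

```bash

python3 -m pendant '[[[0,0,-0.0005,0,0,0,0.3],[0,0,-0.0005,0,0,0,0.6],[0,0,-0.0005,0,0,0,0.6],[0,0,-0.0005,0,0,0,0.6]]]'
python3 -m pendant '[[[0,0,-0.03,0,0,0,0.6],[-0.05,0,-0.09,0,0,0,0.6],[-0.1,0,-0.12,0,0,0,0.6],[-0.1,0,-0.12,0,0,0,0.6],[-0.1,0,-0.12,0,0,0,0.6],[-0.1,0,-0.12,0,0,0,0.6]]]'
python3 - <<'E'
from h import *
m,im=grab("w13");q,a=quad(brass(im),(320,80));print(q.round(1).tolist(),a);rep("3rd",onz(m,q,.045));print(get_obs()["tool_pos"],get_obs()["q"])
cv2.imwrite("pics/w13c.png",cv2.resize(im[100:240,180:400,::-1],None,fx=3,fy=3,interpolation=cv2.INTER_CUBIC))
E
```

```text
time: 26.58
tool_pos: [0.5295, 0.2382, 0.0576]
tcp_rot: [3.127, -0.302, -0.003]
wrist_force: [0.4, -0.2, 0.0]
finger_gap: 0.8
grip_force: 0.0
time: 27.32
tool_pos: [0.4323, 0.2569, 0.1768]
tcp_rot: [3.126, -0.302, -0.004]
wrist_force: [-0.2, 0.8, -1.1]
finger_gap: 0.799
grip_force: 0.0
[[284.5, 19.7], [354.7, 20.5], [350.9, 135.0], [287.8, 135.0]] 7635.0
3rd centre [0.5299 0.2399 0.045 ] sides [0.056  0.0898 0.0558 0.0903] z [0.045 0.045 0.045 0.045]
  long heading deg 168.66754696460885
[0.4322 0.2569 0.1767] [0.3834 0.3722 1.6848 0.0006 1.0881 2.1471]
```

View pics/w13c.png

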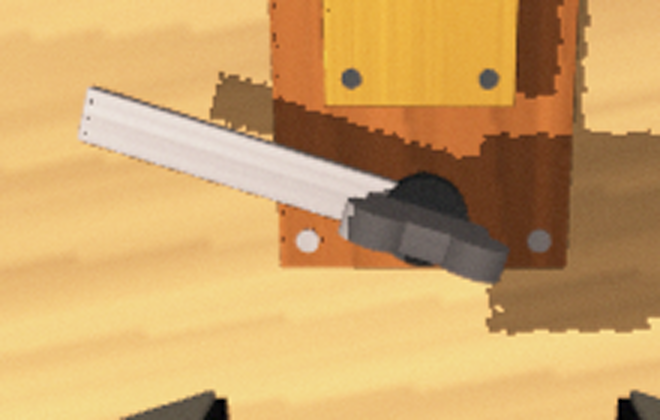

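The third blank is on the pile within about 1.3 mm. The crop shows the wing centre at about full-image pixel (322,180). The bar's centre line runs from (209,138) to (303,168), pointing off the pile.

```bash
python3 - <<'E'
from h import *
m,im=load("w13")
w=onz(m,[(321.7,180)],.086)[0];b=onz(m,[(209,138.3),(303.3,167.7)],.055);d=b[0]-b[1]
print("wing",w,"bar",b,"heading",np.degrees(np.arctan2(d[1],d[0])))
e=onz(m,[(298,170.5),(344,187.5)],.086);d=e[0]-e[1];print("wing ends",e,np.degrees(np.arctan2(d[1],d[0])),np.linalg.norm(d))
c=np.array([.5305,.2376]);print("axis by block",c-.078*np.array([np.cos(np.radians(-11.1)),np.sin(np.radians(-11.1))]))
E
```

```text
wing [0.455  0.2529 0.086 ] bar [[0.5021 0.3414 0.055 ]
 [0.4617 0.2678 0.055 ]] heading 61.220577482916035
wing ends [[0.466  0.2695 0.086 ]
 [0.4457 0.2368 0.086 ]] 58.10266749020668 0.03845548036612487
axis by block [0.454  0.2526]
```

```bash
python3 - <<'E'
from h import *
to((.4543,.2524,.12),Rt(61.3))
E
```

```text
shift [0.0227 0.0001 0.0566] turn [-0.0007  0.0037 -1.2631] rows>= 6.763468362972874
```

```bash

python3 -m pendant '[[[0.01,0,0,0,0,-0.18,0],[0.0227,0,0,0,0.002,-0.36,0],[0.0227,0,0,0,0.003,-0.54,0],[0.0227,0,0.01,0,0.003,-0.72,0],[0.0227,0,0.02,0,0.004,-0.9,0],[0.0227,0,0.03,0,0.004,-1.08,0],[0.0227,0,0.045,0,0.004,-1.263,0],[0.0227,0,0.0565,0,0.004,-1.263,0],[0.0227,0,0.0565,0,0.004,-1.263,0],[0.0227,0,0.0565,0,0.004,-1.263,0]]]'
python3 -m pendant '[[[0,0,0,0,0,0,0],[0,0,0,0,0,0,0]]]' >/dev/null
python3 - <<'E'
from h import *
to((.4543,.2524,.081),Rt(61.3));print(get_obs()["q"])
E
```

```text
time: 28.62
tool_pos: [0.4542, 0.253, 0.1214]
tcp_rot: [-2.703, -1.599, -0.004]
wrist_force: [0.9, 0.8, -0.4]
finger_gap: 0.503
grip_force: 0.0
shift [-0.0005  0.0005  0.0408] turn [ 0.0011 -0.0027  0.0003] rows>= 0.6523963124787733
[0.3605 0.4659 1.7097 0.0011 0.9632 0.8604]
```

```bash

python3 -m pendant '[[[0,0.0005,0.02,0,-0.0025,0,0],[0,0.0005,0.036,0,-0.0025,0,0],[0,0.0005,0.04,0,-0.0025,0,0],[0,0.0005,0.04,0,-0.0025,0,0],[0,0.0005,0.04,0,-0.0025,0,-0.4]]]' 15
python3 -m pendant '[[[0,0,0,0,0,0,-0.7],[0,0,0,0,0,0,-1],[0,0,0,0,0,0,-1],[0,0,0,0,0,0,-1],[0,0,0,0,0,0,-1]]]' 15
python3 - <<'E'
from h import *
o=get_obs();print(o["q"],o["wrist_torque"]);to((.4543,.2524,.081),Rt(-11.1))
E
```

```text
time: 29.5
tool_pos: [0.4547, 0.2529, 0.082]
tcp_rot: [2.701, 1.602, 0.002]
wrist_force: [0.3, 0.5, 0.1]
finger_gap: 0.436
grip_force: 0.0
time: 30.12
tool_pos: [0.454, 0.253, 0.0814]
tcp_rot: [2.702, 1.602, -0.001]
wrist_force: [-3.0, 0.8, 2.7]
finger_gap: 0.099
grip_force: 15.0
[ 0.361   0.5253  1.7456 -0.0005  0.871   0.8615] [0.3116 0.3355 0.0117]
shift [-0.0003  0.0005  0.0004] turn [0.0004 0.0004 1.2644] rows>= 6.770406169528548
```

```bash

python3 -m pendant '[[[0,0,0,0,0,0.13,-1],[0,0,0,0,0,0.27,-1],[0,0,0,0,0,0.41,-1],[0,0,0,0,0,0.55,-1],[0,0,0,0,0,0.69,-1],[0,0,0,0,0,0.83,-1],[0,0,0,0,0,0.97,-1],[0,0,0,0,0,1.1,-1],[0,0,0,0,0,1.2,-1],[0,0,0,0,0,1.255,-1]]]' 25
python3 -m pendant '[[[0,0,0,0,0,0,-1],[0,0,0,0,0,0,-1],[0,0,0,0,0,0,-1]]]'
python3 - <<'E'
from h import *
o=get_obs();print(o["q"],o["wrist_torque"]);to((.4543,.2524,.081),Rt(-11.1))
E
```

```text
time: 31.38
tool_pos: [0.4544, 0.2521, 0.0814]
tcp_rot: [3.126, -0.292, 0.001]
wrist_force: [0.7, -2.5, 4.2]
finger_gap: 0.098
grip_force: 25.0
time: 31.75
tool_pos: [0.4543, 0.2521, 0.0814]
tcp_rot: [3.127, -0.287, 0.0]
wrist_force: [-0.5, -5.7, 4.9]
finger_gap: 0.095
grip_force: 25.0
[ 0.36    0.5253  1.7457 -0.0021  0.8711  2.1155] [-0.8105  0.2267 -0.0932]
shift [-0.0001 -0.0002  0.0004] turn [ 0.0016 -0.0005  0.0105] rows>= 0.05669934905629782
```

```bash

python3 -m pendant '[[[0,0,0,0,0,0,-0.3],[0,0,0,0,0,0,-0.2],[0,0,0,0,0,0,-0.2],[0,0,0,0,0,0,-0.2]]]'
python3 -m pendant '[[[0,0,-0.02,0,0,0,-0.2],[0,0,-0.06,0,0,0,-0.2],[-0.022,0,-0.095,0,0,0,-0.2],[-0.022,0,-0.095,0,0,0,0.6],[-0.022,0,-0.095,0,0,0,0.6],[-0.022,0,-0.095,0,0,0,0.6]]]'
python3 - <<'E'
from h import *
m,im=grab("w14");h=cv2.cvtColor(im,cv2.COLOR_RGB2HSV)
# gold parts left/right of bar, and bar mask = low saturation inside pile columns
k=cv2.inRange(h,(14,165,70),(25,255,255));k[:, :250]=0;k[:,400:]=0;k[170:]=0
c=cv2.convexHull(np.vstack([x for x in cv2.findContours(k,cv2.RETR_EXTERNAL,cv2.CHAIN_APPROX_NONE)[0] if cv2.contourArea(x)>300]))
f=np.zeros_like(k);cv2.fillConvexPoly(f,c,255);q,a=quad(f,(320,80));print(q.round(1).tolist(),a);rep("pile",onz(m,q,.045))
b=cv2.bitwise_and(cv2.inRange(h,(0,0,130),(180,80,255)),f)
for r in range(30,140,20):
    x=np.flatnonzero(b[r]);print(r,x.min() if len(x) else None,x.max() if len(x) else None)
r=[(r,np.flatnonzero(b[r]).mean()) for r in range(30,135,5) if b[r].any()]
P=onz(m,[(x,y) for y,x in r],.055);p=np.polyfit(P[:,0],P[:,1],1);ang=np.degrees(np.arctan(p[0]));print("bar heading",ang,"keeper",np.radians(90-(ang+11.2)))
E
```

```text
time: 32.25
tool_pos: [0.4543, 0.2529, 0.0813]
tcp_rot: [3.128, -0.289, 0.001]
wrist_force: [-0.4, -0.1, -0.7]
finger_gap: 0.397
grip_force: 0.0
time: 33.0
tool_pos: [0.4324, 0.2566, 0.1751]
tcp_rot: [3.126, -0.289, -0.002]
wrist_force: [0.1, -0.3, -0.4]
finger_gap: 0.672
grip_force: 0.0
[[284.6, 20.0], [356.7, 20.0], [351.3, 136.4], [287.4, 134.8]] 7846.0
pile centre [0.53   0.2399 0.045 ] sides [0.0572 0.0909 0.0561 0.0894] z [0.045 0.045 0.045 0.045]
  long heading deg 168.63714186217445
30 None None
50 311 330
70 311 330
90 311 330
110 312 329
130 312 329
bar heading -10.61874854574541 keeper 1.560651575136149
```

The pile hasn't moved: its centre is at (0.530, 0.240), the same as before, with heading -11.4°. The keeper is at about 1.56 rad and the hand is clear, so I'm handing the job in.

```bash
python3 -c "
from workcell import *
print(sign_off())"
```

```text
the job is handed in; nothing more can be done
None
```

The job is handed in: all three brass blanks are stacked on the block within about 1.5 mm of its measured centre, the keeper is turned across the pile to about 1.56 rad, and the hand is clear; no verdict came back.

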